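# Press a label holder home on the chemical shelf's lip

## Robot

A 6-joint arm with a two-finger parallel gripper is mounted at the origin on the work surface. World frame = base frame: x ahead of the robot, y to its left, z up, the work surface at z = 0. Lengths are in mm, angles in rad, forces in N, time in s.
With the tool pointing down it reaches from about 350 to 975 mm from the base axis. Payload 7.1 kg.
Tool frame: the origin (TCP) lies between the finger pads; the fingertips stand 19 mm ahead of it and the grasp point (between the pads) is the TCP (ctrl.tcp_to_tips is the distance from the TCP to the fingertips, in mm); z points along the fingers, y is the line along which they close (so a half turn about z gives the same grasp; the last joint's range is limited). The gripper opens to 88 mm and grips with 3 to 60 N. Pads are 20 mm wide; open, the fingers measure 115 mm over their backs; the gripper's body (75 mm by 178 mm) begins 61 mm behind the grasp point.
Start: joints at [1.303, 0.423, 1.63, -0, 1.089, -0.019], TCP at [153.869, 605.747, 241.675] pointing down, gripper open.
Joint ranges: [-3, 3], [-0.9, 2.11], [0.09, 2.58], [-1.31, 4.45], [0.11, 2.69], [-2.54, 2.54]. Speed limits (rad/s): [2.39, 2.39, 3.01, 3.14, 3.14, 3.14].

## Interface

Orientations are given as a rotation vector (axis times angle).
In Python, from workcell import status, optics, ctrl gives the robot as it stands. The module is installed in compiled form; this text tells all that it offers.
- The arm moves only by the shell command python3 -m inch 'ROWS'. ROWS is JSON, a list that holds one entry, the list of rows, each a list of 7 numbers: the shift along the tool's x, y, z in mm, then the turn, a rotation vector about the tool's x, y, z in rad, then the opening in per cent of the stroke, from 0 (shut) to 100 (fully open). A call has 1 to 20 rows; each row is the pose to reach, as a shift and turn from the pose commanded when the call began, along the tool's axes at that moment; what a row does not reach only later rows make up. A row lasts 1/10 s, in which the tool goes at most 50 mm and 8.59 degrees, less where a joint would pass 70% of its speed; a pose out of reach is approached as far as the arm can. A call with a gripper value outside its range is refused whole. The fingers move at their own pace and stop on an object; the grip force is fixed at half the most. Time passes only in rows, so rows that repeat a pose let the fingers close. It gives the time, the measured TCP pose, the force, the opening and the grip force at its end, in the units of the state.
- status.get_obs(): the state, without advancing time (a new reading comes with each control period).
- optics.get_image(name): name is "side" or "top"; returns a dict with "frame" (384x512x3 uint8, red, green, blue), "fx", "fy", "cx", "cy" (pixels), "rvec" (rotation vector, rad) and "tvec" (3), from world to camera coordinates, as OpenCV has them. Camera axes: x right, y down, z forward; pixel columns grow to the right and rows downward; lengths in mm; the calibration is good to about 2 mm. A picture is of the moment at which its call begins. There is no depth.
- ctrl.close_job(): hands the job in; it is judged then, once.
The state is a dict: "t": time; "qpos": joint angles; "qvel": joint speeds; "joint_torque": joint torques, N m; "ee_pos": TCP position; "orientation": TCP orientation; "ft_force": force on the tool from outside, world axes, zero at the start; "moment": the same for the moment, N m; "width": finger opening in mm; "grasp_force": force on a finger pad.
Only numpy, scipy, OpenCV 4.12 (cv2) and the standard library are available. Lean on these libraries where they do the work, as an engineer would, in place of code of your own. Each camera call takes 0.05 s, during which the arm holds its last target. There are 200 camera calls.

## Task

Pick up the loose label holder from the bench and push it down over the shelf's front lip, centred in front of the wide jar and with its card facing out, so that the tongue goes down behind the lip and the holder sits fully home, upright and square to the lip. The tape under it has to take, so finish while still holding it in the gripper and pressing it down with a steady, firm push of about 10 N; do not let go. Leave the jar, the bottles and the beaker where they stand.

Things in the scene. Friction and masses are not known exactly. Their poses are not given: they have to be found in the camera images.
- holder_grip (a point): Loose label holder, white plastic, 36 to 63 g, standing on the bench: an upright card pocket 56 mm wide (y), 9 mm thick (x), 38 mm high, above a saddle. This is the pocket's centre, 42 mm above the holder's underside, 19 mm below its top: grip the pocket across its 9 mm. x points from the face with the buff card to the plain back, y along the width, z up.
- holder_seat (a point): Middle of the underside of the saddle's bridge (tape pad), 24 mm below holder_grip, same axes; it rests on the lip's top when home. From it a front skirt (56 mm wide) and rear tongue (44 mm wide) hang down 18 mm, 11 mm apart inside, flared to a mouth 17 mm wide at their lower ends (24 mm outside), so the mouth catches the lip when within about 4 mm.
- holder_face (a point): The middle of the buff card on the holder's front face, 5 mm in front (-x) of holder_grip.
- lip_top (a point): Middle of the top edge of the fixed wooden shelf's front lip, 82 mm above the bench: a straight strip along y, 8 mm thick, 22 mm above the board behind it. Shelf 484 mm wide (y), 160 mm deep. x points back from the lip over the board, y along the lip, z up. 165 mm to +y a fixed holder of the same kind sits on the lip before a fixed amber bottle: leave that one.
- jar: Wide white jar, 72 mm across, 76 mm high, 0.2 kg, loose on the shelf, its axis about 75 mm behind the lip's middle, in one of three places about 105 mm apart. Origin at the centre of its underside; x, y parallel to those of lip_top. The holder belongs on the lip straight in front (-x) of it.
- bottle1: A narrow white bottle, 44 mm across, 80 mm high, loose on the shelf; origin at the centre of its underside.
- bottle2: A second narrow white bottle, the same; origin at the centre of its underside.
- beaker: A glass beaker, 68 mm across, 90 mm high, standing on the bench; origin at the centre of its underside.

How it is judged:
By the outcome, as a careful person would: the job done as asked, in the order asked, and still so for the second after the job is handed in, while the arm keeps its last pose, push and grip.
It also fails if it takes over 40 s, if anything falls off the work surface, if the arm or the gripper's body presses on something with over 40 N, if the wrist force passes 120 N, or if a joint passes its speed limit or range.

## Working session

There is one attempt and no reset: what is moved stays moved. The work goes in short steps, Python scripts to look and compute and a shell command to move; the robot and the scene stay as the last step left them, time stands still between calls to the robot, and variables do not carry over. Pictures are saved under pics/ and viewed, at most 10 in all, crops included, and the job is handed in when it is done.

```bash
mkdir -p pics; python3 - <<'E'
from workcell import status, optics, ctrl
import cv2,json
o=status.get_obs(); print({k:(v.tolist() if hasattr(v,'tolist') else v) for k,v in o.items()})
for n in("side","top"):
    d=optics.get_image(n); cv2.imwrite(f"pics/{n}0.png",d["frame"][:,:,::-1]); print(n,{k:d[k] for k in d if k!="frame"})
E
```

```text
{'t': 0.0, 'qpos': [1.302995560184129, 0.42381091890470546, 1.6306796137475725, 1.4126674810453132e-05, 1.0886321701921615, -0.018992101133805932], 'qvel': [-9.614028297101585e-05, 8.885264009149558e-06, -0.0009267735710841001, 0.0010887121253342017, 0.00023489311758287358, 0.0009347418279282511], 'joint_torque': [0.0018698602798394859, -54.46423888206482, -27.36600637435913, 0.06439757533371449, 0.023030455922707915, -0.00013442396721075056], 'ee_pos': [153.73203626927366, 605.2498902901688, 240.92445354484408], 'orientation': [-0.38980185906012804, -3.1170822389305037, 0.002375744720353399], 'ft_force': [0.524965050998351, 0.4004960124163917, 0.20327442446995858], 'moment': [-0.006284045206040101, 0.03236669630595565, -0.05280424582936139], 'grasp_force': 0.0, 'width': 87.97331869928003}
side {'fx': 470.85893923325546, 'fy': 470.85893923325546, 'cx': 256.2539102793153, 'cy': 188.51837029144383, 'rvec': array([ 0.07203811, -2.83393049,  1.3045269 ]), 'tvec': array([ 550.86092327,    8.33942103, 1031.42304288])}
top {'fx': 445.7525670551599, 'fy': 445.7525670551599, 'cx': 246.50456831482387, 'cy': 192.3326308453179, 'rvec': array([ 2.16384581, -2.20047861,  0.1105272 ]), 'tvec': array([ 93.65985229, 547.97431356, 997.12603114])}
```

View pics/side0.png

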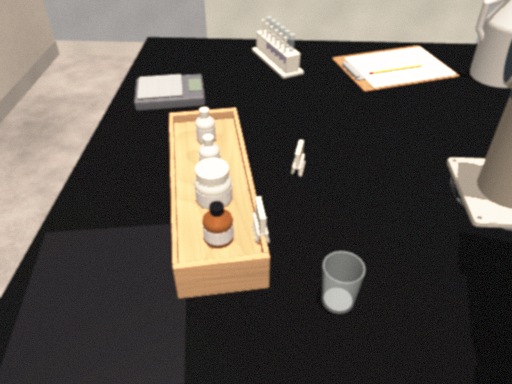

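View pics/top0.png

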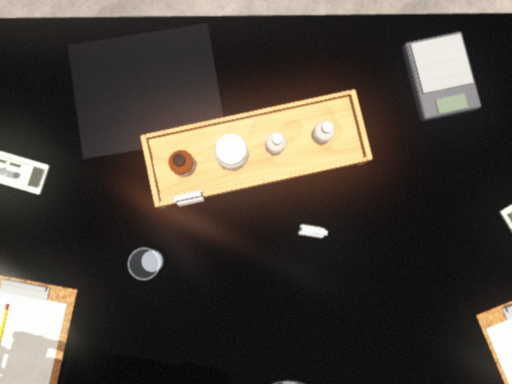

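Side view: the shelf runs from (170,110) to (265,285), the loose holder is at (299,158), and the fixed one at (261,218). Top view: the holder is at (313,231), the jar at (231,151), and the lip's front edge runs from (158,206) to (370,158). I'll enlarge both.

```bash
cat > h.py <<'E'
import numpy as np, cv2
from workcell import status, optics, ctrl
def cam(n):
    d=optics.get_image(n); R=cv2.Rodrigues(d["rvec"])[0]; K=np.array([[d["fx"],0,d["cx"]],[0,d["fy"],d["cy"]],[0,0,1]])
    return d["frame"],K,R,d["tvec"].ravel(),d["rvec"]
def ray(c,p):
    _,K,R,t,_=c; return -R.T@t, R.T@np.linalg.inv(K)@np.array([p[0],p[1],1.])
def onz(c,p,z):
    o,d=ray(c,p); return o+d*(z-o[2])/d[2]
def proj(c,P):
    return cv2.projectPoints(np.array(P,float).reshape(-1,3),c[4],c[3],c[1],None)[0].reshape(-1,2)
def crop(c,x0,y0,w,h,s):
    return cv2.resize(np.ascontiguousarray(c[0][y0:y0+h,x0:x0+w,::-1]),None,fx=s,fy=s,interpolation=cv2.INTER_CUBIC)
E
python3 - <<'E'
from h import *
s=cam("side");t=cam("top")
print(proj(s,[[153,605,240],[0,0,0]]),proj(t,[[153,605,240],[0,0,0]]))
a=crop(t,140,80,240,165,3.3); cv2.imwrite("pics/t1.png",a)
b=crop(s,160,100,160,200,3); cv2.imwrite("pics/s1.png",b)
E
```

```text
[[666.03938536 427.03657956]
 [507.72956984 192.32543178]] [[-51.85225582 416.65162903]
 [288.3740194  437.29760951]]
```

View pics/t1.png

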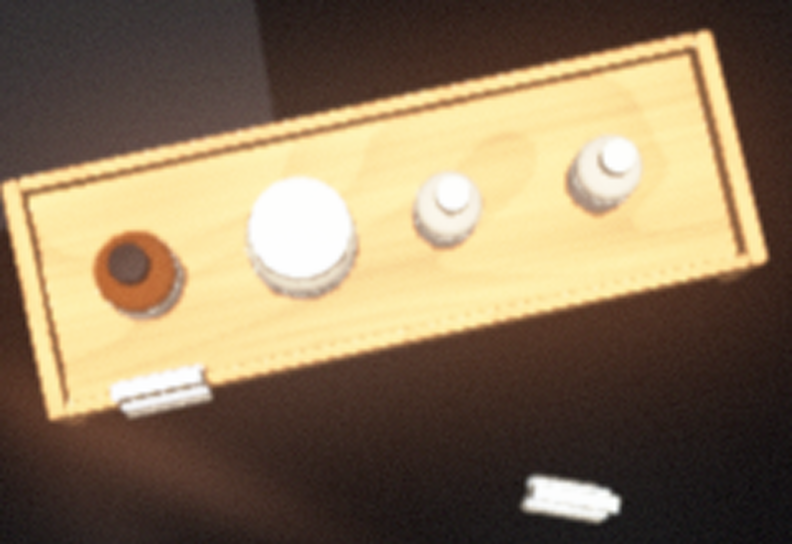

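View pics/s1.png

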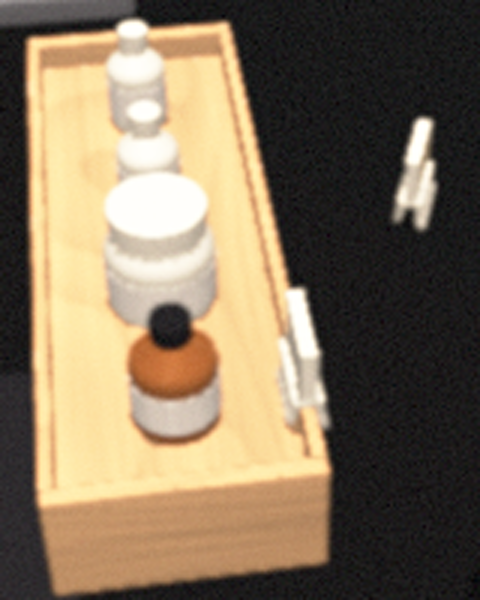

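Top crop: lip front corners are at (53,418) and (767,262), the jar lid's centre at about (300,228), and the holder spans (525,478)-(620,520). Side crop: the holder is at (395-437,118-228), seen nearly edge-on.

```bash
python3 - <<'E'
from h import *
s=cam("side");t=cam("top")
T=lambda u,v:(140+(u-1)/3.3,80+(v-1)/3.3)
S=lambda u,v:(160+(u-1)/3,100+(v-1)/3)
FL,FR,BR,BL=[onz(t,T(*p),82)[:2] for p in[(52,420),(768,263),(710,31),(3,183)]]
print("corners top",FL,FR,BR,BL, [np.linalg.norm(a-b) for a,b in[(FL,FR),(FR,BR),(BR,BL),(BL,FL)]])
for p in[(328,468),(45,500),(28,40),(230,25)]: print("side corner",onz(s,S(*p),82)[:2])
y=(FL-FR)/np.linalg.norm(FL-FR); yaw=np.arctan2(-y[0],y[1]); x=np.array([np.cos(yaw),np.sin(yaw)])
mid=(FL+FR)/2+4*x; print("yaw",yaw,"lip mid",mid)
j=onz(t,T(300,228),136)[:2]; js=onz(s,S(157,206),136)[:2]
for q in(j,js): print("jar",q,(q-mid)@x,(q-mid)@y)
print("holder",onz(t,T(570,497),50), "side grip",onz(s,S(418,160),42))
print("cams",ray(t,(0,0))[0],ray(s,(0,0))[0])
cv2.imwrite("pics/h1.png",np.hstack([crop(t,290,210,45,40,9),crop(s,285,133,25,48,8)[:360]]))
E
```

```text
corners top [515.93613847 281.28423497] [ 611.94233272 -190.57184355] [ 769.52327402 -158.24000448] [673.03029344 313.64225059] [np.float64(481.52398504885014), np.float64(160.8636095547092), np.float64(481.6469224912439), np.float64(160.3920655729236)]
side corner [516.03732397 281.61338511]
side corner [668.77019639 312.3250613 ]
side corner [ 768.36402499 -155.70050779]
side corner [ 609.50232307 -186.82789405]
yaw 0.2007250540662588 lip mid [567.85892469  46.15371523]
jar [629.84137664 117.07380092] 74.87802343331019 57.13811783829855
jar [627.89078191 120.48615258] 73.64694646762003 60.8708665805139
holder [460.22382093 -59.93853502  50.        ] side grip [457.5327952  -64.72807011  42.        ]
cams [ 459.43365134   98.25722664 1040.4684405 ] [510.86194856 805.05408913 676.94813627]
```

View pics/h1.png

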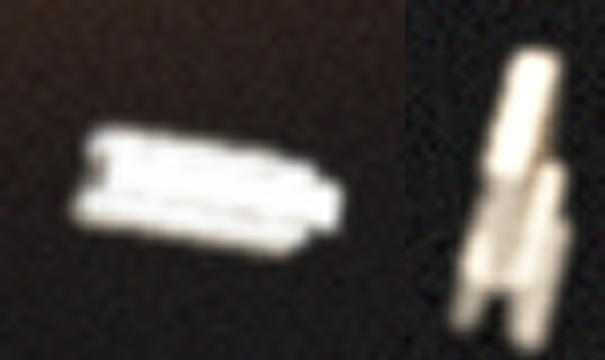

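The jar sits at about +59 mm along the lip. The two other spots, near -45 and -150, hold the bottles. I'll fit a silhouette model of the holder to both views, testing both facings.

```bash
cat > fit.py <<'E'
from h import *
from scipy.optimize import minimize
def box(x0,x1,w,z0,z1,X0=None,X1=None):
    X0=x0 if X0 is None else X0; X1=x1 if X1 is None else X1   # X: bottom x-range
    return np.array([[a,b,z] for b in(-w,w) for a,z in((x0,z1),(x1,z1),(X0,z0),(X1,z0))],float)
parts=[box(-4.5,4.5,28,23,61),box(-9,9,22,18,23),box(-9,-5.5,28,7,23),box(-9,-5.5,28,0,7,-12,-8.5),box(5.5,9,22,7,23),box(5.5,9,22,0,7,8.5,12)]
K=8
def sil(c,roi,p):
    m=np.zeros((roi[3]*K,roi[2]*K),np.uint8); co,si=np.cos(p[2]),np.sin(p[2])
    for P in parts:
        Q=np.c_[p[0]+co*P[:,0]-si*P[:,1],p[1]+si*P[:,0]+co*P[:,1],P[:,2]]
        u=(proj(c,Q)-np.array(roi[:2])+.5)*K
        cv2.fillConvexPoly(m,cv2.convexHull(np.round(u).astype(np.int32)),1)
    return cv2.resize(m.astype(np.float32),(roi[2],roi[3]),interpolation=cv2.INTER_AREA)
if __name__=="__main__":
    V=[(cam("side"),(280,130,40,55)),(cam("top"),(285,205,60,50))]
    obs=[]
    for c,r in V:
        g=c[0][r[1]:r[1]+r[3],r[0]:r[0]+r[2]].min(2).astype(np.float32); b=np.median(g)
        obs.append(np.clip((g-b-10)/(150-b-10),0,1))
    def cost(q): # x,y,yaw + pixel offset ignored
        return sum(((cv2.GaussianBlur(sil(c,r,q),(0,0),.6)-o)**2).sum() for (c,r),o in zip(V,obs))
    for y0 in(0,np.pi):
        best=min((minimize(cost,[459,-62,y0+d],method="Nelder-Mead",options=dict(initial_simplex=[[459,-62,y0+d],[463,-62,y0+d],[459,-58,y0+d],[459,-62,y0+d+.1]])) for d in(-.3,-.1,.1,.3)),key=lambda r:r.fun)
        print(best.x,best.fun)
E
python3 fit.py
```

```text
[ 4.59531895e+02 -6.34268615e+01 -2.21490413e-01] 52.155006408691406
[459.35978922 -63.9510131    2.91544043] 62.87799072265625
```

```bash
python3 - <<'E'
from fit import *
s=cam("side")
for h,p in(("A",[459.5,-63.4,-.2215]),("B",[459.4,-64,2.9154])):
    co,si=np.cos(p[2]),np.sin(p[2]); Q=[[p[0]+co*a-si*b,p[1]+si*a+co*b,z] for a in(-4.5,4.5) for b in(-28,28) for z in(23,61)]
    print(h,np.round(proj(s,Q),1).tolist())
for v in range(139,160,2): print(v,[tuple(int(k) for k in s[0][v,u]) for u in range(293,307)])
E
python3 - <<'E'
import sys;sys.path.insert(0,'.')
from h import *
s=cam("side");t=cam("top")
hs=s[0].astype(int); sat=np.clip((hs-90)*1.5,0,255).astype(np.uint8)
E=lambda c,x,y,w,h,k:cv2.resize(np.ascontiguousarray(c[0][y:y+h,x:x+w,::-1]),None,fx=k,fy=k,interpolation=cv2.INTER_NEAREST)
im=np.hstack([E(s,285,136,28,42,14),E(t,295,220,36,21,11)] if 0 else [E(s,285,136,28,42,14)])
im=np.clip((im.astype(float)-60)*1.3,0,255).astype(np.uint8)
cv2.imwrite("pics/h2.png",im)
E
```

```text
A [[302.0, 153.4], [303.1, 139.9], [297.1, 167.6], [298.1, 153.9], [298.2, 152.7], [299.2, 139.3], [293.2, 166.9], [294.1, 153.3]]
B [[293.2, 166.7], [294.0, 153.1], [298.3, 152.6], [299.3, 139.2], [297.1, 167.4], [298.0, 153.8], [302.1, 153.2], [303.1, 139.8]]
139 [(16, 16, 14), (22, 23, 25), (23, 23, 26), (18, 17, 18), (35, 35, 32), (77, 76, 68), (134, 123, 116), (169, 158, 147), (166, 155, 139), (146, 137, 123), (108, 99, 89), (60, 56, 50), (36, 34, 35), (25, 27, 25)]
141 [(29, 24, 28), (26, 25, 26), (24, 27, 28), (34, 35, 31), (94, 86, 79), (186, 174, 159), (254, 247, 234), (255, 255, 251), (255, 255, 252), (255, 253, 240), (216, 200, 178), (113, 105, 95), (48, 44, 43), (24, 21, 17)]
143 [(21, 21, 20), (23, 28, 29), (27, 25, 25), (46, 43, 43), (133, 124, 115), (237, 227, 208), (255, 255, 251), (255, 255, 252), (255, 255, 249), (251, 242, 225), (183, 168, 148), (95, 87, 78), (33, 31, 32), (24, 17, 21)]
145 [(27, 24, 24), (20, 21, 19), (35, 31, 31), (97, 92, 82), (196, 183, 162), (255, 249, 235), (255, 255, 251), (255, 255, 252), (255, 252, 241), (225, 207, 182), (136, 125, 109), (
[... 941 characters left out ...]
23)]
155 [(38, 32, 30), (80, 73, 67), (150, 139, 126), (208, 191, 173), (226, 212, 189), (228, 216, 193), (215, 195, 171), (189, 168, 141), (218, 196, 168), (248, 238, 221), (246, 237, 217), (181, 168, 149), (80, 75, 68), (28, 27, 25)]
157 [(47, 44, 37), (100, 94, 84), (159, 149, 133), (199, 185, 166), (209, 195, 177), (209, 194, 174), (196, 179, 155), (211, 190, 163), (244, 233, 213), (254, 248, 233), (242, 232, 211), (155, 142, 129), (64, 61, 52), (25, 20, 21)]
159 [(88, 82, 73), (161, 151, 137), (211, 195, 174), (220, 204, 183), (217, 201, 181), (205, 190, 169), (198, 178, 158), (225, 207, 180), (250, 242, 226), (251, 243, 228), (213, 197, 176), (122, 112, 99), (53, 52, 47), (26, 23, 24)]
```

View pics/h2.png

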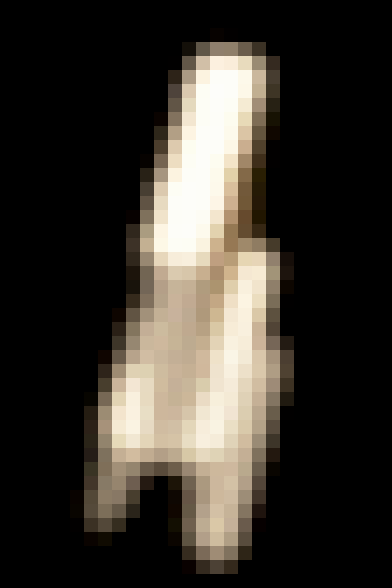

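The tinted (buff) face is on the right in the side view, towards -x. So the holder is at (459.5,-63.4) with yaw -0.22, card facing the robot. Next I'll work out the approach and fit the fixed holder as a reference.

```bash
cat > go.py <<'E'
import sys; from h import *
from scipy.spatial.transform import Rotation as R
def to(x,y,z,yaw,o=None):
    o=o or status.get_obs(); A=R.from_rotvec(o["orientation"]); c,s=np.cos(yaw),np.sin(yaw)
    B=R.from_matrix(np.array([[-s,c,0],[c,s,0],[0,0,-1.]]))  # tool y=(c,s), z down
    B=R.from_matrix(np.column_stack([[-s,c,0],[c,s,0],[0,0,-1.]]))
    return np.round(A.inv().apply(np.array([x,y,z])-o["ee_pos"]),1), np.round((A.inv()*B).as_rotvec(),4)
if __name__=="__main__": print(*to(*map(float,sys.argv[1:])))
E
python3 go.py 459.5 -63.4 180 -.2215
python3 - <<'E'
import sys;sys.path.insert(0,'.')
import fit; from fit import *
# fixed holder at lip: yaw .2, ~165 along; silhouette against wood: just show predicted top/side features
s=cam("side");t=cam("top"); m=np.array([567.9,46.2]);a=.2007
x=np.array([np.cos(a),np.sin(a)]);y=np.array([-np.sin(a),np.cos(a)])
P=lambda u,v,z:np.r_[m+u*x+v*y,z]
T=lambda u,v:(140+(u-1)/3.3,80+(v-1)/3.3); S=lambda u,v:(160+(u-1)/3,100+(v-1)/3)
def fr(q): return np.round([(q[:2]-m)@x,(q[:2]-m)@y],1)
# side crop: pocket top +y end centre (307,297)?, print predicted crop pixels instead
Q=[P(u,165+v,125) for u in(-4.5,4.5) for v in(-28,28)]
print("pred side crop",np.round((proj(s,Q)-[160,100])*3+1)); print("pred top crop",np.round((proj(t,Q)-[140,80])*3.3+1))
cv2.imwrite("pics/f1.png",np.hstack([crop(t,165,180,50,35,8),crop(s,245,185,35,35,8)]))
E
```

```text
[-461.  -573.3   61.7] [ 0.     -0.      1.5435]
pred side crop [[300. 287.]
 [316. 353.]
 [285. 289.]
 [300. 354.]]
pred top crop [[202. 381.]
 [114. 400.]
 [199. 367.]
 [111. 386.]]
```

View pics/f1.png

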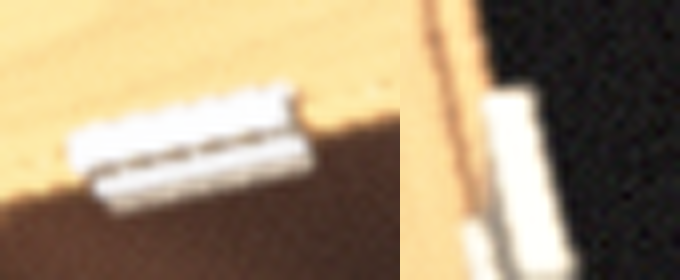

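The fixed holder agrees with the lip model to about 1 px, so I'm going above the loose holder.

```bash
python3 -m inch '[[[-461,-573,0,0,0,1.5435,100],[-461,-573,0,0,0,1.5435,100],[-461,-573,0,0,0,1.5435,100],[-461,-573,0,0,0,1.5435,100],[-461,-573,0,0,0,1.5435,100],[-461,-573,0,0,0,1.5435,100],[-461,-573,0,0,0,1.5435,100],[-461,-573,0,0,0,1.5435,100],[-461,-573,0,0,0,1.5435,100],[-461,-573,0,0,0,1.5435,100],[-461,-573,0,0,0,1.5435,100],[-461,-573,0,0,0,1.5435,100],[-461,-573,0,0,0,1.5435,100],[-461,-573,0,0,0,1.5435,100],[-461,-573,61,0,0,1.5435,100],[-461,-573,61,0,0,1.5435,100],[-461,-573,61,0,0,1.5435,100],[-461,-573,61,0,0,1.5435,100]]]'; python3 go.py 459.5 -63.4 46 -.2215
python3 - <<'E'
import sys;sys.path.insert(0,'.')
from h import *
s=cam("side"); cv2.imwrite("pics/s2.png",crop(s,240,60,150,140,4))
E
```

```text
t: 2.45
ee_pos: [459.5, -63.0, 180.9]
orientation: [-2.453, -1.961, 0.001]
ft_force: [-0.5, 0.2, 0.8]
width: 87.7
grasp_force: 0.0
[ -0.4   0.2 134.9] [-0.0008 -0.0001 -0.0006]
```

View pics/s2.png

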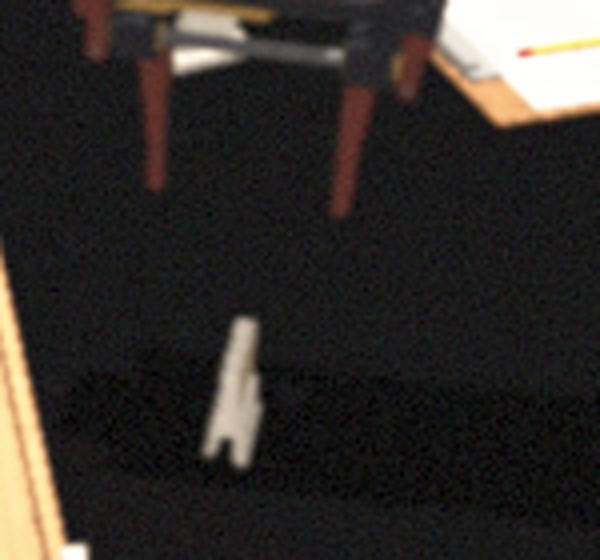

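The fingers straddle the holder: tips are at (155,187) and (340,215), with the holder's top at (243,320) between them. I'll descend, then close.

```bash
python3 -m inch '[[[0,0,40,0,0,0,100],[0,0,80,0,0,0,100],[0,0,110,0,0,0,100],[0,0,125,0,0,0,100],[0,0,135,0,0,0,100],[0,0,135,0,0,0,100],[0,0,135,0,0,0,50],[0,0,135,0,0,0,20],[0,0,135,0,0,0,5],[0,0,135,0,0,0,0],[0,0,135,0,0,0,0],[0,0,135,0,0,0,0],[0,0,135,0,0,0,0],[0,0,135,0,0,0,0],[0,0,135,0,0,0,0],[0,0,135,0,0,0,0],[0,0,135,0,0,0,0]]]'
```

```text
t: 4.2
ee_pos: [459.5, -63.1, 45.6]
orientation: [-2.453, -1.962, 0.0]
ft_force: [0.4, -0.9, -0.6]
width: 8.9
grasp_force: 30.0
```

```bash
python3 go.py 556.1 104 160 .2007
```

```text
[ 184.3   57.5 -114.4] [-1.000e-04 -0.000e+00 -4.223e-01]
```

```bash
python3 -m inch '[[[0,0,-40,0,0,0,0],[0,0,-80,0,0,0,0],[0,0,-115,0,0,0,0],[0,0,-115,0,0,0,0],[40,12,-115,0,0,-0.1,0],[80,25,-115,0,0,-0.2,0],[120,37,-115,0,0,-0.3,0],[160,50,-115,0,0,-0.4,0],[180,57,-115,0,0,-0.4223,0],[184.3,57.5,-115,0,0,-0.4223,0],[184.3,57.5,-115,0,0,-0.4223,0],[184.3,57.5,-115,0,0,-0.4223,0],[184.3,57.5,-115,0,0,-0.4223,0],[184.3,57.5,-115,0,0,-0.4223,0]]]'
python3 - <<'E'
import sys;sys.path.insert(0,'.')
from h import *
s=cam("side");t=cam("top")
a=crop(s,190,110,100,140,4)
b=crop(t,185,120,110,100,3.5); b=cv2.copyMakeBorder(b,0,560-b.shape[0],0,0,cv2.BORDER_CONSTANT)
im=np.hstack([a,b]);print(im.shape); cv2.imwrite("pics/c1.png",im)
E
```

```text
t: 5.6
ee_pos: [555.8, 103.1, 160.7]
orientation: [-1.989, -2.431, 0.0]
ft_force: [-0.7, 0.4, -0.6]
width: 8.7
grasp_force: 30.0
(560, 785, 3)
```

View pics/c1.png

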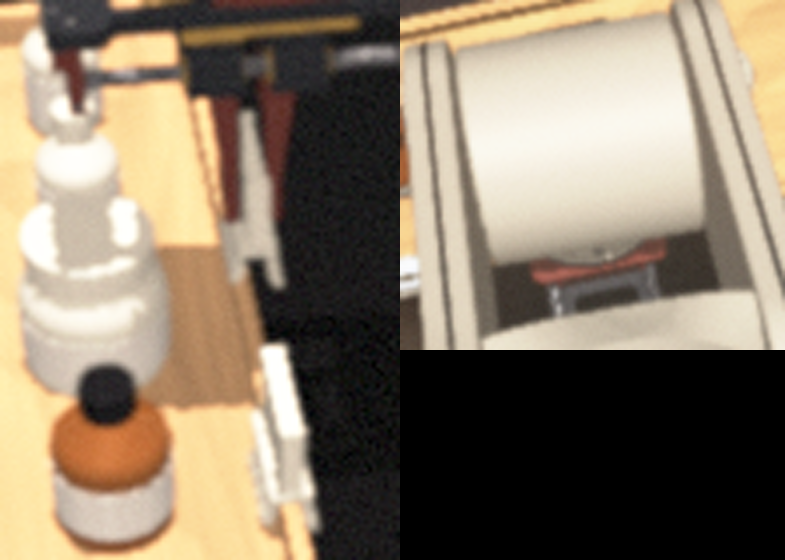

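Side view (4x crop): the held holder's skirt corners are at about (285,288) right and (232,278) left. The fixed holder's front skirt corner is at (320,527), and its pocket top corners at (261,347) and (284,345). The top view is blocked by the arm. I'll compare residuals of the same features on both holders.

```bash
python3 - <<'E'
from h import *
s=cam("side"); o=status.get_obs(); print(o["ee_pos"])
def f(c,a,P):
    x=np.array([np.cos(a),np.sin(a)]);y=np.array([-np.sin(a),np.cos(a)])
    return np.round((proj(s,[np.r_[c[:2]+u*x+v*y,c[2]+z] for u,v,z in P])-[190,110])*4+1.5,0).tolist()
m=np.array([567.9,46.2]);a=.2007;y=np.array([-np.sin(a),np.cos(a)])
F=np.r_[m+165*y,64]; H=np.r_[o["ee_pos"][:2],o["ee_pos"][2]-45.6]
N=[(-12,28,0),(-8.5,28,0),(8.5,22,0),(12,22,0),(-9,28,23),(-4.5,28,61),(4.5,28,61),(-4.5,-28,61),(4.5,-28,61),(-4.5,28,23),(4.5,28,23)]
for n,p,q in zip(N,f(F,a,N),f(H,a,N)): print(n,"fixed",p,"held",q)
v=lambda d:np.array(f(H+d,a,[(0,0,0)]))-np.array(f(H,a,[(0,0,0)]))
print("px/10mm along y",v(np.r_[10*y,0]),"x",v(np.r_[10*np.array([np.cos(a),np.sin(a)]),0]))
e=lambda c,x,y0,w,h,k:crop(c,x,y0,w,h,k)
cv2.imwrite("pics/c2.png",np.hstack([e(s,235,130,36,58,10),e(s,248,192,24,58,10)]))
E
```

```text
[556.08677732 103.52370053 160.82928261]
(-12, 28, 0) fixed [316.0, 528.0] held [280.0, 287.0]
(-8.5, 28, 0) fixed [309.0, 529.0] held [273.0, 287.0]
(8.5, 22, 0) fixed [269.0, 523.0] held [235.0, 283.0]
(12, 22, 0) fixed [261.0, 524.0] held [227.0, 283.0]
(-9, 28, 23) fixed [311.0, 492.0] held [274.0, 249.0]
(-4.5, 28, 61) fixed [301.0, 430.0] held [264.0, 183.0]
(4.5, 28, 61) fixed [280.0, 432.0] held [244.0, 185.0]
(-4.5, -28, 61) fixed [281.0, 343.0] held [246.0, 112.0]
(4.5, -28, 61) fixed [261.0, 345.0] held [227.0, 114.0]
(-4.5, 28, 23) fixed [300.0, 493.0] held [264.0, 250.0]
(4.5, 28, 23) fixed [280.0, 496.0] held [245.0, 251.0]
px/10mm along y [[ 3. 13.]] x [[-21.   2.]]
```

View pics/c2.png

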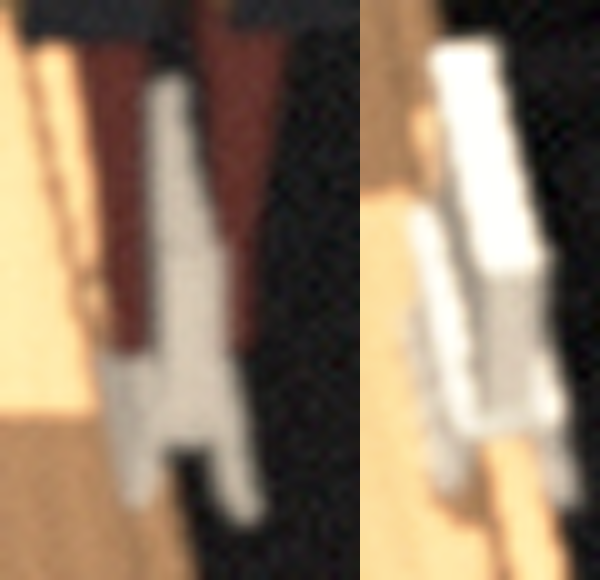

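The residuals on the held and fixed holders agree to about 0.5 mm across the lip and under 1 mm along it. I'll descend until the mouth is over the lip and check forces.

```bash
python3 -m inch '[[[0,0.4,15,0,0,0,0],[0,0.4,25,0,0,0,0],[0,0.4,30,0,0,0,0],[0,0.4,33,0,0,0,0],[0,0.4,36,0,0,0,0],[0,0.4,36,0,0,0,0]]]'
```

```text
t: 6.35
ee_pos: [556.4, 104.1, 124.3]
orientation: [-1.987, -2.433, 0.001]
ft_force: [-0.1, 0.4, 0.1]
width: 9.0
grasp_force: 30.0
```

```bash
python3 -m inch '[[[0,0,2,0,0,0,0],[0,0,4,0,0,0,0],[0,0,6,0,0,0,0],[0,0,8,0,0,0,0],[0,0,10,0,0,0,0],[0,0,11.5,0,0,0,0],[0,0,11.5,0,0,0,0]]]'
```

```text
t: 7.05
ee_pos: [556.4, 104.1, 112.9]
orientation: [-1.987, -2.433, 0.0]
ft_force: [-0.1, -0.4, -0.4]
width: 9.0
grasp_force: 30.0
```

```bash
python3 -m inch '[[[0,0,1,0,0,0,0],[0,0,2,0,0,0,0],[0,0,2.7,0,0,0,0],[0,0,2.7,0,0,0,0],[0,0,2.7,0,0,0,0]]]'; python3 -m inch '[[[0,0,0.4,0,0,0,0],[0,0,0.4,0,0,0,0],[0,0,0.4,0,0,0,0]]]'
```

```text
t: 7.55
ee_pos: [556.6, 104.1, 110.5]
orientation: [1.988, 2.433, -0.0]
ft_force: [-0.7, 0.4, 0.3]
width: 8.8
grasp_force: 30.0
t: 7.85
ee_pos: [556.5, 104.1, 110.1]
orientation: [-1.988, -2.433, 0.0]
ft_force: [-0.1, -1.0, 0.0]
width: 9.3
grasp_force: 30.0
```

```bash
python3 -m inch '[[[0,0,0.5,0,0,0,0],[0,0,0.5,0,0,0,0],[0,0,0.5,0,0,0,0]]]'; python3 -m inch '[[[0,0,0.4,0,0,0,0],[0,0,0.4,0,0,0,0],[0,0,0.4,0,0,0,0]]]'
```

```text
t: 8.15
ee_pos: [556.5, 104.1, 109.6]
orientation: [-1.988, -2.433, 0.0]
ft_force: [0.2, -0.5, -1.1]
width: 9.0
grasp_force: 30.0
t: 8.45
ee_pos: [556.6, 104.1, 109.2]
orientation: [1.988, 2.433, 0.0]
ft_force: [0.1, 0.5, -0.4]
width: 8.2
grasp_force: 30.0
```

```bash
python3 -m inch '[[[0,0,0.5,0,0,0,0],[0,0,0.5,0,0,0,0],[0,0,0.5,0,0,0,0]]]'; python3 -m inch '[[[0,0,0.5,0,0,0,0],[0,0,0.5,0,0,0,0],[0,0,0.5,0,0,0,0]]]'
```

```text
t: 8.75
ee_pos: [556.6, 104.1, 109.1]
orientation: [1.987, 2.433, 0.0]
ft_force: [-2.4, 0.1, 5.3]
width: 8.6
grasp_force: 30.0
t: 9.05
ee_pos: [556.6, 104.1, 109.0]
orientation: [1.987, 2.433, 0.0]
ft_force: [-3.2, -0.7, 10.2]
width: 8.9
grasp_force: 30.0
```

```bash
python3 -m inch '[[[0,-0.2,0,0,0,0,0],[0,-0.2,0,0,0,0,0],[0,-0.2,0,0,0,0,0],[0,-0.2,0,0,0,0,0],[0,-0.2,0,0,0,0,0],[0,-0.2,0,0,0,0,0]]]'; python3 go.py 556.5 104.1 109 .2007; python3 -c "
from h import *
s=cam('side');print(np.round(status.get_obs()['ft_force'],1),np.round(status.get_obs()['moment'],2))"
```

```text
t: 9.65
ee_pos: [556.6, 104.1, 109.0]
orientation: [1.987, 2.433, 0.001]
ft_force: [-2.5, -1.0, 10.4]
width: 8.7
grasp_force: 30.0
[-0.  -0.1  0. ] [0.0006 0.     0.0001]
[-3.1 -1.3 10.6] [-0.14  0.6   0.04]
```

```bash
python3 -m inch '[[[0,0,0,0,0,0,0],[0,0,0,0,0,0,0],[0,0,0,0,0,0,0],[0,0,0,0,0,0,0],[0,0,0,0,0,0,0],[0,0,0,0,0,0,0],[0,0,0,0,0,0,0],[0,0,0,0,0,0,0],[0,0,0,0,0,0,0],[0,0,0,0,0,0,0]]]' && python3 -c "
from workcell import ctrl,status
f=status.get_obs()['ft_force'];print(f)
if 8.5<f[2]<12: print(ctrl.close_job())"
```

```text
t: 10.7
ee_pos: [556.6, 104.1, 109.0]
orientation: [1.987, 2.433, 0.001]
ft_force: [-2.7, -0.0, 9.6]
width: 8.8
grasp_force: 30.0
[-2.74085363 -0.04370745  9.60321614]
the job is handed in; nothing more can be done
None
```

I pushed the holder down over the lip in front of the jar, card facing out, and handed the job in at 10.7 s still gripped and pressing at about 10 N; height, force and angle readings say it is home and square, but I took no picture after seating it.

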